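# Hang the radio operator's headset on its swing-out hook

### The job

Tidy the operating position: first swing the orange hook on the station loudspeaker all the way out, so that it points straight forward from the loudspeaker's front, on the robot's side. Then pick up the black headset and hang it by its headband on that hook, level, with its microphone facing out away from the loudspeaker. Keep the headset upright on the way and do not disturb the other things on the desk.

Things in the scene. Friction and masses are not known exactly. Their poses are not given: they have to be found in the camera images.
- speaker: Grey station loudspeaker, fixed to the desk, with a dark steel post (18 mm diameter) at its front corner on its -y side. Origin: on the desk at the foot of the post, z up; its front looks along its -x. The box spans x -8 to +152, y +20 to +200, z 0 to 120 mm; a 6 mm thick foot, 50 x 60 mm, lies round the post. It may stand turned a little.
- hook (a joint): Swing of the orange hook about the post, rad. 0: folded over the loudspeaker, pointing along the speaker's +y. Grows anticlockwise seen from above to the stop at 1.57: fully out, pointing along the speaker's -x. Starts at 0 to 0.35. Stiff pivot (0.1 N m): stays where it is left; the arm may be pushed sideways with a fingertip.
- hook_pivot (a point): Point on the hook's swing axis at the height of the arm's flat upper face, 250 mm above the desk. Turns with the hook: its x points along the arm to the tip, z up. Hub radius 12 mm, its top 8 mm above this point.
- hook_seat (a point): Centre of the hook's seat, on the arm's flat upper face 75 mm from the pivot; same axes as hook_pivot. The arm is a flat orange bar, 16 mm wide and 6 mm thick, running from the pivot to 122 mm from it, where a 6 mm thick tip stands up 25 mm above the upper face.
- headset: Black headset, 0.3 kg, upright on its ear cups. Origin: underside, midway between the cups; z up, y to the left cup, microphone side -x. 200 mm high, y +-97 mm. Cups 66 mm deep, 92 high, 102 apart. Headband top: straight flat bar along y, y +-56, x +-12, z 192 to 200 mm; pinch it across its 24 mm width from above, about 35 mm off the middle so the fingers pass beside the hook. Free below it.
- headset_band (a point): Middle of the underside of the headband's straight bar: 192 mm above the headset's origin, same axes. This is what should rest on the hook's seat.
- headset_mic (a point): Red ball (18 mm) at the end of the boom microphone, by the left cup: 72 mm in front (-x), 70 mm to +y and 22 mm above the headset's origin; same axes as the headset.
- cup: Clear plastic cup, 76 mm across, 110 mm high; origin at the centre of its underside. It stands to one side of the desk, the headset to the other; leave it alone.
- mouse: Black computer mouse, 105 x 60 x 32 mm; origin under its centre; leave it alone.
- morse_key: Morse key of dark steel and brass, 90 x 75 mm, 44 mm high; origin under its centre; leave it alone.
- handheld: Black handheld transceiver standing upright, 36 x 60 x 120 mm plus an 80 mm aerial; origin under its centre; leave it alone.
- spray: Clear bottle of cleaner with a blue label and a red cap, 68 mm across, 190 mm high; origin under its centre; leave it alone.
- mug: Blue mug, 80 mm across, 90 mm high; origin under its centre; leave it alone.
Mind the look-alikes: they are no part of the job. Leave any purple look-alike of the headset alone.

How it is judged (in metres and radians):
On the way, in this order (a step that is already met when the one before it is completed fails the run):
1. the hook is swung out (past 1.4 rad) while the headset still stands on the desk (value of joint hook above 1.4 rad and height (world z) of headset below 0.02 m), for 0.2 s.
2. the headset is lifted at least 40 mm off the desk, upright (height (world z) of headset above 0.04 m and angle between headset's own z axis and vertical below 0.5 rad), for 0.1 s.
At the end, for the whole second after the job is handed in: Hook out (over 1.35 rad). Headset at rest on it, released: middle of the band's underside 20 to 115 mm from the pivot along the arm, within 35 mm sideways and 12 mm in height of its upper face; tilt under 0.3 rad, in line with the arm within 0.6 rad, microphone outward; other things unmoved (value of joint hook above 1.35 rad and x of headset_band in the frame of hook_pivot between 0.02 and 0.115 m and y of headset_band in the frame of hook_pivot between -0.035 and 0.035 m and z of headset_band in the frame of hook_pivot between -0.012 and 0.012 m and x of headset_mic in the frame of hook_seat above 0.01 m and angle between the x axis of headset and the x axis of hook_pivot, either way round below 0.6 rad and angle between headset's own z axis and vertical below 0.3 rad and linear speed of headset below 0.05 m/s and angular speed of headset below 0.4 rad/s); the robot touches nothing.
It fails at once if the headset is tipped over (more than 0.9 rad) (angle between headset's own z axis and vertical above 0.9 rad).
It fails at once if another thing on the desk is moved more than 40 mm or tipped (distance of any of cup, mouse, morse_key, handheld, spray, mug from where it was at the start of the episode above 0.04 m or angle between any of cup, handheld, spray, mug's own z axis and vertical above 0.7 rad).
It also fails if it takes over 64 s, if anything falls off the work surface, if the arm or the gripper's body presses on something with over 40 N, if the wrist force passes 120 N, or if a joint passes its speed limit or range.

### The arm

A 7-joint arm with a two-finger parallel gripper is mounted at the origin on the work surface. World frame = base frame: x ahead of the robot, y to its left, z up, the work surface at z = 0. Lengths are in mm, angles in rad, forces in N, time in s.
With the tool pointing down it reaches from about 425 to 1025 mm from the base axis. Payload 9.4 kg.
Tool frame: the origin (TCP) lies on the centre line of the jaws, within the pads' length; the fingertips stand 19 mm ahead of it and the grasp point (between the pads) is the TCP; z points along the fingers, y is the line along which they close (so a half turn about z gives the same grasp; the last joint's range is limited). The gripper opens to 93 mm and grips with 3 to 60 N. Pads are 15 mm wide; open, the fingers measure 128 mm over their backs; the gripper's body (75 mm by 188 mm) begins 65 mm behind the grasp point.
Start: joints at [-1.324, 0.599, -0.003, 1.599, 0.002, 0.943, -0.08], TCP at [230.678, 687.322, 237.618] pointing down, gripper open.
Joint ranges: [-2.57, 2.57], [-0.35, 1.97], [-1.29, 1.29], [0.11, 2.56], [-1.05, 4.19], [0.11, 1.86], [-2.63, 2.63]. Speed limits (rad/s): [2.22, 2.22, 3.01, 3.01, 3.14, 3.14, 3.14].

### API

Orientations are given as a rotation vector (axis times angle).
In Python, from station import env gives the robot as it stands. The module is installed in compiled form; this text tells all that it offers.
- The arm moves only by the shell command python3 -m jog 'ROWS' [FORCE]. ROWS is JSON, a list of rows, each a list of 5 numbers: the shift along the tool's x, y, z in mm, then the turn about the tool's z in rad, then the finger opening in mm, from 0 to 93. A call has 1 to 12 rows; each row shifts and turns the commanded pose from where the row before left it, along the tool's axes as they then stand; what a row does not reach is not made up. A row lasts 1/12 s, in which the tool goes at most 41.7 mm and 7.16 degrees, less where a joint would pass 70% of its speed; a pose out of reach is approached as far as the arm can. A call is refused whole if a number of a shift passes 41.7 or a number of a turn 0.125, either way. A call with a gripper value outside its range is refused whole. The fingers move at their own pace and stop on an object; FORCE is the grip in N (left out, the last holds). Time passes only in rows, so rows that do not move let the fingers close. It gives the time, the measured TCP pose, the force, the opening and the grip force at its end, in the units of the state.
- env.get_obs(): the state, without advancing time (a new reading comes with each control period).
- env.snapshot(name): name is "scene" or "top"; returns a dict with "img" (384x512x3 uint8, red, green, blue), "depth" (384x512 float32, mm along the optical axis (not along the pixel's ray), 0 where there is no reading), "camera_matrix" (3x3 intrinsics, pixels), "R" (3x3) and "t" (3): a world point X has camera coordinates R X + t. Camera axes: x right, y down, z forward; pixel columns grow to the right and rows downward; lengths in mm; the calibration is good to about 2 mm. A picture is of the moment at which its call begins.
- env.close_job(): hands the job in; it is judged then, once.
Trained networks look in a picture, given as the dict that the camera call returned (one of the last four; its "shot" number tells which), for a name from the list of things; names that differ only in an ending like _2 or _b are one class to them, and where a whole thing is asked for, a point or a joint stands for the part that bears it (a point fixed in the world has none). Each returns a list of dicts, best first, with "p" (0 to 1); they miss things now and then, are a little off and sometimes report something else, mostly with a low value. They report only what shows in the picture. A call takes as long as a camera call. They do not tell look-alikes from the thing itself.
- env.search_frame(picture, target): "point" ([column, row] as shares, 0 to 1, of the picture: columns of its width, rows of its height, amid what is visible of it).
- env.outline_of(picture, target): "region" (384x512 bool, what is visible of it) and "point" ([column, row] as shares, 0 to 1, of the picture: columns of its width, rows of its height, amid what is visible of it).
- env.landmark_of(picture, target): "point" ([column, row] as shares, 0 to 1, of the picture: columns of its width, rows of its height: a listed point, or the origin of a listed thing).
The state is a dict: "t": time; "qpos": joint angles; "qd": joint speeds; "joint_efforts": joint torques, N m; "position": TCP position; "eef_rot": TCP orientation; "wrist_force": force on the tool from outside, world axes, zero at the start; "torque": the same for the moment, N m; "finger_gap": finger opening in mm; "grip_force": force on a finger pad.
Only numpy, scipy, OpenCV 4.12 (cv2) and the standard library are available. Lean on these libraries where they do the work, as an engineer would, in place of code of your own. Each camera call takes 0.05 s, during which the arm holds its last target. There are 200 camera calls.

## Working session

There is one attempt and no reset: what is moved stays moved. The work goes in short steps, Python scripts to look and compute and a shell command to move; the robot and the scene stay as the last step left them, time stands still between calls to the robot, and variables do not carry over. Pictures are saved under pics/ and viewed, at most 10 in all, crops included, and the job is handed in when it is done.

```bash
mkdir -p pics; cat > h.py <<'E'
import numpy as np, cv2
from station import env
def pts(s):
    K=s["camera_matrix"];d=s["depth"];v,u=np.mgrid[0:384,0:512]
    c=np.stack([(u-K[0,2])/K[0,0]*d,(v-K[1,2])/K[1,1]*d,d],-1)
    return (c-s["t"])@s["R"]
def proj(s,X):
    c=s["R"]@np.array(X,float)+s["t"];p=s["camera_matrix"]@c;return p[:2]/p[2]
def ray(s,uv):
    K=s["camera_matrix"];d=np.array([(uv[0]-K[0,2])/K[0,0],(uv[1]-K[1,2])/K[1,1],1])
    R=s["R"];return -R.T@s["t"],R.T@d
def atz(s,uv,z):
    o,d=ray(s,uv);return o+d*(z-o[2])/d[2]
E
python3 - <<'E'
from h import *
o=env.get_obs();print(o["position"],o["eef_rot"],o["t"])
for n in ["scene","top"]:
    s=env.snapshot(n);P=pts(s);print(n,(-s["R"].T@s["t"]).round())
    cv2.imwrite(f"pics/{n}0.png",cv2.resize(s["img"][:,:,::-1],(800,600)))
    for t in ["speaker","hook","headset","headset_mic","cup","mouse","morse_key","handheld","spray","mug"]:
        for r in env.outline_of(s,t)[:3]:
            m=r["region"]&(s["depth"]>0)
            if m.any(): print(t,round(r["p"],2),(np.array(r["point"])*[512,384]).round(),np.median(P[m],0).round(),np.percentile(P[m],[3,97],axis=0).round().tolist())
    for t in ["hook_pivot","hook_seat","headset_band","headset","headset_mic","speaker"]:
        for r in env.landmark_of(s,t)[:3]: print("L",t,round(r["p"],2),(np.array(r["point"])*[512,384]).round(1), atz(s,np.array(r["point"])*[512,384],{"hook_pivot":250,"hook_seat":250,"headset_band":192,"headset_mic":22}.get(t,0)).round())
E
```

```text
[230.53089635 686.86967997 236.742537  ] [-5.06327389e-01 -3.10041323e+00  2.53840204e-03] 0.0
scene [1416.  207.  991.]
speaker 0.66 [235. 278.] [759.  61. 122.] [[677.0, -54.0, 20.0], [835.0, 147.0, 253.0]]
speaker 0.26 [216. 221.] [684.   5. 253.] [[671.0, -54.0, 246.0], [690.0, 71.0, 269.0]]
hook 0.69 [212. 221.] [682.  -7. 252.] [[419.0, -90.0, 2.0], [690.0, 72.0, 274.0]]
headset 0.69 [352. 222.] [510. 329.  91.] [[464.0, 241.0, 15.0], [544.0, 420.0, 204.0]]
headset 0.63 [313. 175.] [307. 236.  87.] [[197.0, 179.0, 12.0], [366.0, 305.0, 204.0]]
headset_mic 0.77 [352. 224.] [509. 335.  90.] [[420.0, 239.0, 11.0], [544.0, 421.0, 204.0]]
headset_mic 0.64 [316. 174.] [293. 234.  86.] [[32.0, 177.0, 3.0], [365.0, 306.0, 204.0]]
cup 0.8 [138. 200.] [ 454. -303.   79.] [[400.0, -341.0, 10.0], [472.0, -273.0, 113.0]]
mouse 0.85 [372. 196.] [303. 434.  33.] [[217.0, 397.0, 4.0], [350.0, 473.0, 38.0]]
mouse 0.31 [355. 225.] [510. 316.  90.] [[459.0, 239.0, 5.0], [544.0, 421.0, 204.0]]
morse_key 0.7 [259. 208.] [394.  72.  19.] [[341.0, 35.0, 6.0], [430.0, 106.0, 47.0]]
handheld 0.78 [100.
[... 1961 characters left out ...]
 0.56 [112. 175.] [539. 570.  41.] [[501.0, 518.0, 2.0], [574.0, 611.0, 91.0]]
L hook_pivot 0.75 [150.7 251.3] [290. 374. 250.]
L hook_pivot 0.58 [298.4 117.8] [678. -43. 250.]
L hook_seat 0.67 [159.4 140.3] [609. 362. 250.]
L hook_seat 0.53 [278.3 116. ] [683.  16. 250.]
L headset_band 0.7 [173.6 180.2] [501. 329. 192.]
L headset_band 0.55 [201. 257.] [274. 241. 192.]
L headset 0.9 [186.  193.5] [488. 323.   0.]
L headset 0.77 [209.4 256.5] [274. 239.   0.]
L headset 0.49 [277.7 116.5] [764.   6.   0.]
L headset_mic 0.89 [171.9 214. ] [415. 365.  22.]
L headset_mic 0.77 [202.3 228.9] [365. 262.  22.]
L speaker 0.92 [295.3 141.7] [672. -55.   0.]
L speaker 0.39 [184.4 191.7] [494. 329.   0.]
```

View pics/scene0.png

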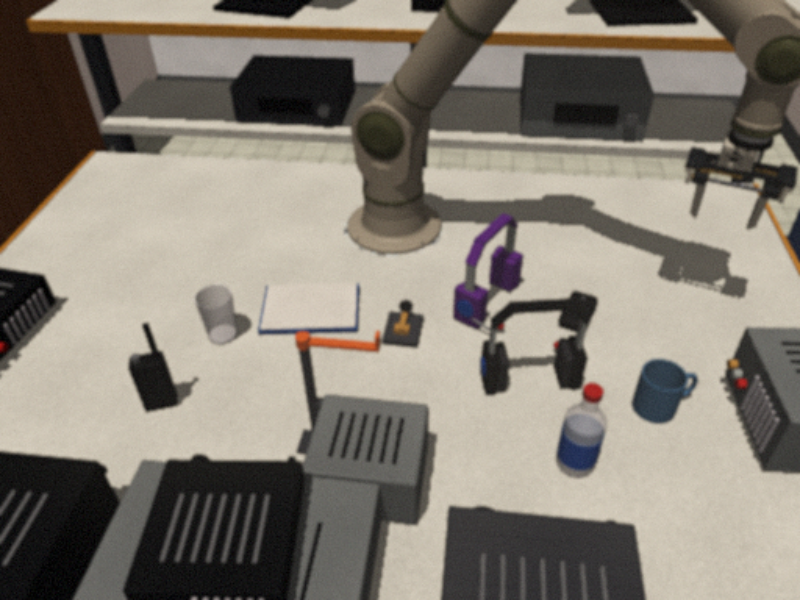

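View pics/top0.png

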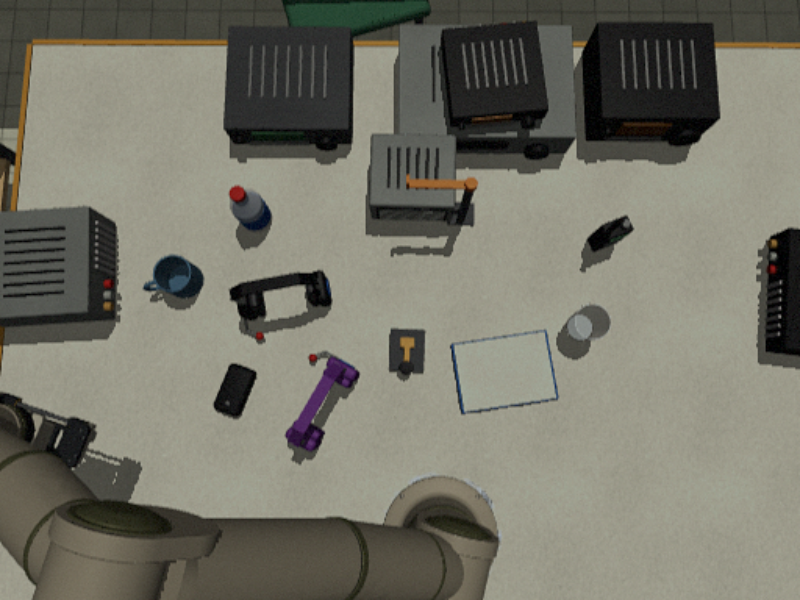

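```bash
python3 - <<'E'
from h import *
s=env.snapshot("top");P=pts(s);img=s["img"].astype(int)
cv2.imwrite("pics/crop.png",cv2.resize(s["img"][140:310,120:260,::-1],(600,728)[:1]+(600,),interpolation=cv2.INTER_CUBIC))
for n in ["top","scene"]:
    s=env.snapshot(n);P=pts(s);img=s["img"].astype(int)
    band=(P[...,2]>196)&(P[...,2]<208)&(s["depth"]>0)
    for c,r in (((500,330),70),((275,240),70)):
        m=band&(np.hypot(P[...,0]-c[0],P[...,1]-c[1])<r)
        if m.sum()>8:
            q=P[m];rect=cv2.minAreaRect(q[:,:2].astype(np.float32));mu=q.mean(0);w,v=np.linalg.eigh(np.cov(q[:,:2].T))
            print(n,c,m.sum(),rect,mu.round(1),v[:,1].round(3),"col",img[m].mean(0).round())
    m=(P[...,2]>243)&(P[...,2]<256)&(s["depth"]>0)&(abs(P[...,0]-680)<60)&(abs(P[...,1])<110)
    q=P[m];w,v=np.linalg.eigh(np.cov(q[:,:2].T));print(n,"hook",cv2.minAreaRect(q[:,:2].astype(np.float32)),q.mean(0).round(1),v[:,1].round(3))
    m=(P[...,2]>110)&(P[...,2]<128)&(s["depth"]>0)&(abs(P[...,0]-750)<150)&(abs(P[...,1]-60)<150)
    print(n,"box",cv2.minAreaRect(P[m][:,:2].astype(np.float32)))
    # red balls
    m=(img[...,0]>130)&(img[...,1]<70)&(img[...,2]<70)&(P[...,2]<60)&(s["depth"]>0)
    k,l=cv2.connectedComponents(m.astype(np.uint8))
    for i in range(1,k):
        if (l==i).sum()>5:print(n,"red",(l==i).sum(),P[l==i].mean(0).round())
E
```

```text
top (500, 330) 306 ((498.72210693359375, 330.10394287109375), (25.157434463500977, 115.4723892211914), 10.881255149841309) [498.3 330.  200.4] [-0.185  0.983] col [34. 34. 33.]
top (275, 240) 327 ((272.0073547363281, 241.80792236328125), (24.289993286132812, 124.41123962402344), 60.645652770996094) [271.8 241.6 200.7] [-0.873  0.487] col [81. 44. 96.]
top hook ((679.90380859375, 4.439781188964844), (129.67799377441406, 20.764781951904297), 87.83416748046875) [680.1   9.  250.1] [0.04  0.999]
top box ((785.377685546875, 28.978012084960938), (234.2278289794922, 230.28514099121094), 88.39115905761719)
scene (500, 330) 322 ((497.4288635253906, 329.83673095703125), (28.782575607299805, 118.4723892211914), 11.812210083007812) [499.4 329.6 201.5] [-0.19   0.982] col [53. 50. 46.]
scene (275, 240) 205 ((272.0865478515625, 241.744384765625), (25.918554306030273, 119.63687133789062), 60.661380767822266) [275.6 241.8 202.1] [-0.872  0.49 ] col [ 92.  56. 105.]
scene hook ((678.947265625, 6.347450256347656), (23.423940658569336, 132.03953552246094), 1.2919466495513916) [682.1   9.3 251.2] [-0.011  1.   ]
scene box ((786.9977416992188, 45.05753707885742), (207.6185302734375, 226.34426879882812), 89.2280044555664)
```

The scene shows the orange hook folded along +y at top px (279,116), with the post at its -y end. There are two headsets: black at top px (170,184) and purple at (205,256). The black one fits the description, since the purple one is the look-alike. I'll confirm that in the crop and get the speaker's yaw.

View pics/crop.png

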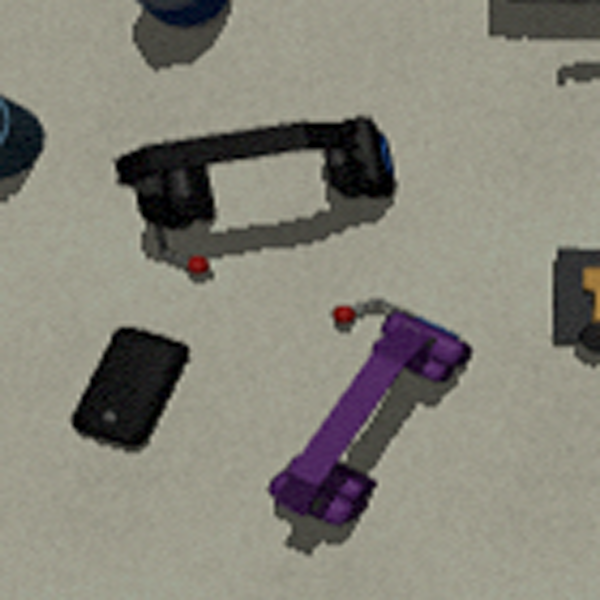

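```bash
python3 - <<'E'
from h import *
for n in ["top","scene"]:
    s=env.snapshot(n);P=pts(s);img=s["img"].astype(int)
    m=(P[...,2]>112)&(P[...,2]<127)&(s["depth"]>0)&(P[...,0]>640)&(P[...,0]<815)&(P[...,1]>-60)&(P[...,1]<170)
    q=P[m];print(n,m.sum(),np.percentile(q,[1,99],axis=0).round())
    f=[];
    for y in range(0,140,8):
        k=q[abs(q[:,1]-y)<4]
        if len(k)>3:f.append((y,np.percentile(k[:,0],3)))
    print("front slope dx/dy",np.polyfit(*np.array(f).T,1))
    f=[]
    for x in range(690,810,8):
        k=q[abs(q[:,0]-x)<4]
        if len(k)>3:f.append((x,np.percentile(k[:,1],3),np.percentile(k[:,1],97)))
    f=np.array(f);print("sides dy/dx",np.polyfit(f[:,0],f[:,1],1),np.polyfit(f[:,0],f[:,2],1))
    m=(P[...,2]>243)&(P[...,2]<264)&(s["depth"]>0)&(abs(P[...,0]-680)<60)&(P[...,1]<-35)&(P[...,1]>-110)
    print("hub",P[m].min(0),P[m].max(0))
E
```

```text
top 2092 [[674. -32. 113.]
 [814. 145. 126.]]
front slope dx/dy [3.50480805e-02 6.75419953e+02]
sides dy/dx [ -0.17132182 108.21788202] [-3.36052173e-02  1.66532943e+02]
hub [666.91715871 -62.57647216 243.10192338] [689.53878902 -35.98937207 262.47871853]
scene 3218 [[677. -32. 117.]
 [814. 147. 126.]]
front slope dx/dy [3.10216843e-02 6.79532970e+02]
sides dy/dx [ 6.00910509e-02 -7.04143537e+01] [-1.33968573e-02  1.53685162e+02]
hub [666.9110427  -60.29477067 243.01629537] [691.94000146 -35.21093912 263.75165493]
```

```bash
python3 -m jog '[[0,0,-10,0.125,0],[0,0,-10,0.125,0],[0,0,-10,0.125,0],[0,0,-10,0.125,0],[0,0,-10,0.125,0],[0,0,-10,0.125,0],[0,0,-10,0.125,0],[0,0,-10,0.125,0],[0,0,-10,0.125,0],[0,0,-10,0.12,0]]' 20
```

```text
t: 2.78
position: [230.5, 687.3, 338.1]
eef_rot: [-2.226, -2.217, -0.0]
wrist_force: [-0.1, 0.4, 0.8]
finger_gap: 31.2
grip_force: 0.0
```

The crop confirms it: the black headset is at crop (260,170), with its red mic ball at (198,265) on the robot's side. I'll travel to behind the hook arm.

```bash
python3 -m jog '[[-32,24.5,0,0,0],[-32,24.5,0,0,0],[-32,24.5,0,0,0],[-32,24.5,0,0,0],[-32,24.5,0,0,0],[-32,24.5,0,0,0],[-32,24.5,0,0,0],[-32,24.5,0,0,0],[-32,24.5,0,0,0],[-32,24.5,0,0,0]]'; python3 -m jog '[[-32,24.5,0,0,0],[-32,24.5,0,0,0],[-32,24.5,0,0,0],[-32,24.5,0,0,0],[-32,24.5,0,0,0],[-32,24.5,0,0,0],[-32,24.5,0,0,0],[-32,24.5,0,0,0],[-32,24.5,0,0,0],[-32,24.5,0,0,0],[0,0,0,0,0],[0,0,0,0,0]]'
```

```text
t: 3.62
position: [477.2, 366.2, 338.0]
eef_rot: [-2.219, -2.224, -0.001]
wrist_force: [0.7, 0.2, -0.2]
finger_gap: 0.1
grip_force: 0.0
t: 4.62
position: [722.8, 44.9, 337.2]
eef_rot: [2.224, 2.218, -0.002]
wrist_force: [-0.6, -0.7, -0.5]
finger_gap: 0.4
grip_force: 0.0
```

```bash
python3 -m jog '[[0,0,30,0,0],[0,0,30,0,0],[0,0,28,0,0],[0,0,0,0,0],[-4,-9,0,0,0],[-4,-9,0,0,0],[2,-13,0,0,0],[2,-13,0,0,0],[-2,-13,0,0,0],[-2,-13,0,0,0],[0,0,0,0,0]]'; python3 -m jog '[[-6,-13,0,0,0],[-7,-12,0,0,0],[-10,-10,0,0,0],[-11,-10,0,0,0],[-14,-6,0,0,0],[-14,-6,0,0,0],[0,0,0,0,0],[0,0,0,0,0]]'
python3 - <<'E'
from h import *
s=env.snapshot("top");P=pts(s)
cv2.imwrite("pics/push.png",cv2.resize(s["img"][60:260,180:400,::-1],(660,600)))
m=(P[...,2]>240)&(P[...,2]<262)&(s["depth"]>0)&(abs(P[...,0]-620)<110)&(abs(P[...,1]+20)<120)
i=s["img"].astype(int);m&=(i[...,0]>i[...,2]+50)
q=P[m];w,v=np.linalg.eigh(np.cov(q[:,:2].T));print(m.sum(),q.mean(0).round(1),v[:,1].round(3),np.percentile(q,[1,99],axis=0).round())
E
```

```text
t: 5.53
position: [650.3, 39.3, 252.5]
eef_rot: [2.219, 2.222, 0.004]
wrist_force: [-0.4, -0.5, 1.5]
finger_gap: 1.0
grip_force: 0.0
t: 6.2
position: [594.9, -23.5, 249.8]
eef_rot: [2.222, 2.221, -0.0]
wrist_force: [1.3, 0.1, 0.4]
finger_gap: 0.6
grip_force: 0.0
  avg = a.mean(axis, **keepdims_kw)
  ret = um.true_divide(
<stdin>:6: RuntimeWarning: Degrees of freedom <= 0 for slice
  c *= np.true_divide(1, fact)
  c *= np.true_divide(1, fact)
<stdin>:6: RuntimeWarning: Mean of empty slice.
Traceback (most recent call last):
IndexError: index -1 is out of bounds for axis 0 with size 0
```

View pics/push.png

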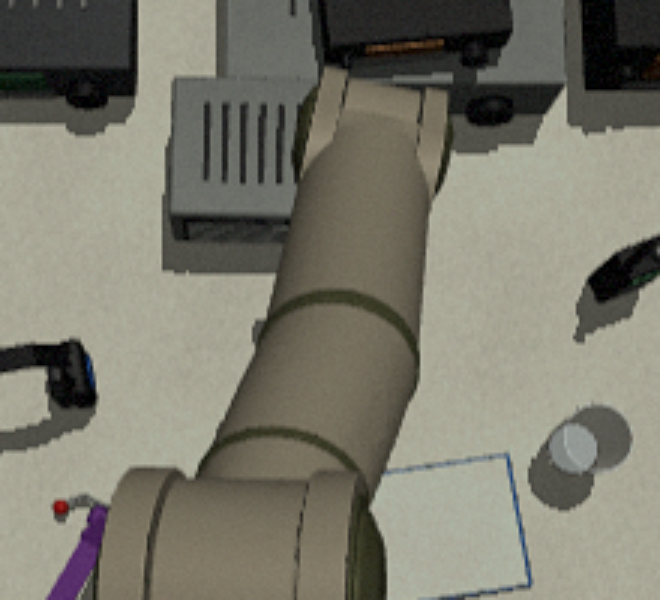

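The picture shows only the arm, at crop (340,300), and it hides the hook from above. I'll push gently to the stop, watching force, back away, then look with the scene camera.

```bash
python3 -m jog '[[-3,0,0,0,0],[-2,0,0,0,0],[0,0,0,0,0]]'; python3 -m jog '[[-3,0,0,0,0],[-1,0,0,0,0],[0,0,0,0,0]]';  python3 -m jog '[[10,0,0,0,0],[20,0,0,0,0],[30,0,0,0,0],[0,0,-30,0,0],[0,0,-30,0,0],[0,0,-20,0,0],[0,0,0,0,0]]'
python3 - <<'E'
from h import *
s=env.snapshot("scene");P=pts(s)
cv2.imwrite("pics/push2.png",cv2.resize(s["img"][130:330,130:400,::-1],(800,592)))
i=s["img"].astype(int)
m=(P[...,2]>235)&(P[...,2]<290)&(s["depth"]>0)&(abs(P[...,0]-620)<110)&(abs(P[...,1]+20)<120)&(i[...,0]>i[...,2]+50)
q=P[m];print(m.sum())
if m.sum()>5:
    k=q[q[:,2]<256];w,v=np.linalg.eigh(np.cov(k[:,:2].T));print(k.mean(0).round(1),v[:,1].round(3),np.percentile(q,[1,99],axis=0).round())
for t in ["hook_pivot","hook_seat"]:
    for r in env.landmark_of(s,t)[:2]: print(t,round(r["p"],2),atz(s,np.array(r["point"])*[512,384],250).round())
E
```

```text
t: 6.5
position: [595.3, -27.0, 249.4]
eef_rot: [-2.219, -2.224, 0.001]
wrist_force: [-0.4, 0.4, -0.2]
finger_gap: 0.4
grip_force: 0.0
t: 6.75
position: [595.0, -30.4, 249.4]
eef_rot: [-2.218, -2.223, -0.0]
wrist_force: [0.4, 2.1, -1.5]
finger_gap: 0.2
grip_force: 1.1
t: 7.33
position: [596.9, 29.4, 333.9]
eef_rot: [2.216, 2.221, 0.008]
wrist_force: [0.0, 0.2, -0.1]
finger_gap: 0.4
grip_force: 0.0
329
[625.3 -47.5 251.5] [-1.     0.017] [[560. -59. 241.]
 [692. -39. 278.]]
hook_pivot 0.71 [679. -49. 250.]
hook_seat 0.18 [867.  14. 250.]
```

View pics/push2.png

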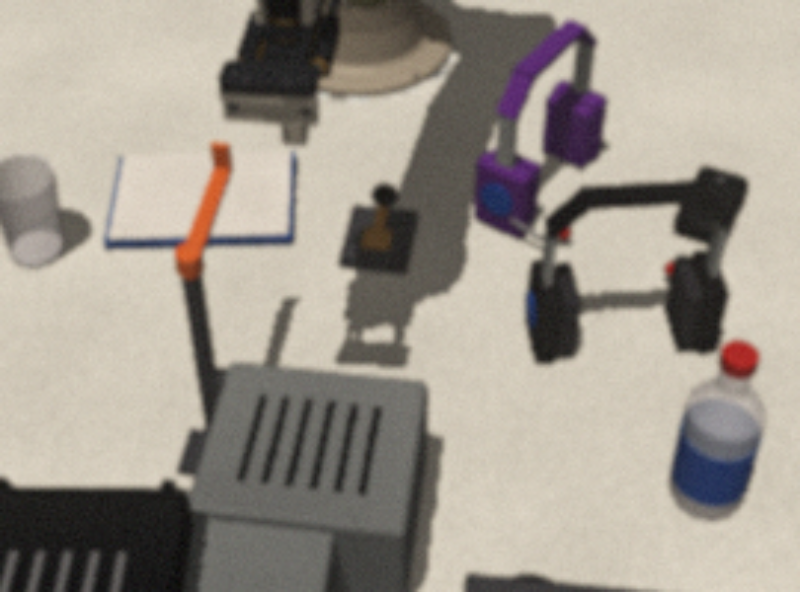

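The hook is fully out along world -x, tip at crop (222,155) and hub at (190,262), and the headset is untouched at (620,260). Next I'll go over the headset's band, 35 mm towards its left cup.

```bash
python3 -m jog '[[37.2,-11.6,0,0,60],[37.2,-11.6,0,0,60],[37.2,-11.6,0,0,60],[37.2,-11.6,0,0,60],[37.2,-11.6,0,0,60],[37.2,-11.6,0,0,60],[37.2,-11.6,0,0,60],[37.2,-11.6,0,0,60],[37.2,-11.6,0,-0.09,60],[0,0,0,-0.1,60],[0,0,0,0,60],[0,0,0,0,60]]'
```

```text
t: 8.48
position: [489.6, 363.0, 328.3]
eef_rot: [2.002, 2.421, -0.004]
wrist_force: [1.0, -1.1, 0.3]
finger_gap: 59.8
grip_force: 0.0
```

```bash
python3 -m jog '[[0,3,30,0,60],[0,0,30,0,60],[0,0,30,0,60],[0,0,25,0,60],[0,0,10,0,60],[0,0,8,0,60],[0,0,0,0,60],[0,0,0,0,60]]' 40
python3 - <<'E'
from h import *
s=env.snapshot("scene");print(env.get_obs()["position"],proj(s,[499,330,200]))
cv2.imwrite("pics/grasp.png",cv2.resize(s["img"][130:290,260:460,::-1],(750,600)))
E
```

```text
t: 9.15
position: [493.6, 363.9, 197.4]
eef_rot: [2.0, 2.422, 0.001]
wrist_force: [0.3, 0.1, 0.2]
finger_gap: 60.1
grip_force: 0.0
[493.72557985 364.1822236  197.84949348] [346.03747362 195.1786864 ]
```

View pics/grasp.png

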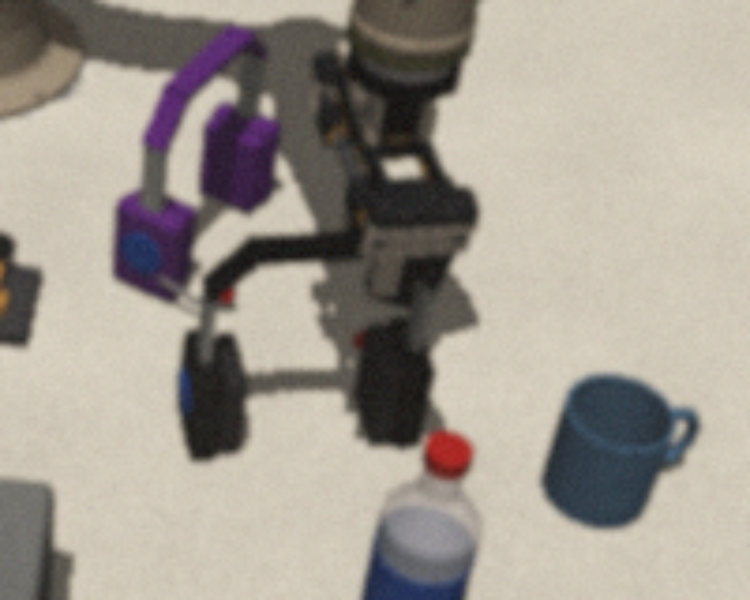

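The fingers straddle the band at crop (385,260). I'll lower 2 mm, close, and lift a little.

```bash
python3 -m jog '[[0,0,2,0,60],[0,0,0,0,0],[0,0,0,0,0],[0,0,0,0,0],[0,0,0,0,0],[0,0,0,0,0],[0,0,0,0,0],[0,0,0,0,0]]' 50; python3 -m jog '[[0,0,-5,0,0],[0,0,-8,0,0],[0,0,-10,0,0],[0,0,-15,0,0],[0,0,-20,0,0],[0,0,-20,0,0],[0,0,-20,0,0],[0,0,-15,0,0],[0,0,-10,0,0],[0,0,0,0,0]]'
python3 - <<'E'
from h import *
s=env.snapshot("scene");P=pts(s)
cv2.imwrite("pics/lift.png",cv2.resize(s["img"][90:290,240:480,::-1],(720,600)))
print(env.get_obs()["position"])
for t,z in [("headset_band",None),("headset_mic",None)]:
    for r in env.landmark_of(s,t)[:3]:
        u=(np.array(r["point"])*[512,384]);print(t,round(r["p"],2),u.round(),P[int(u[1]),int(u[0])].round())
E
```

```text
t: 9.87
position: [492.8, 364.2, 194.7]
eef_rot: [-1.998, -2.424, 0.0]
wrist_force: [-0.6, -0.3, 1.5]
finger_gap: 23.0
grip_force: 50.0
t: 10.7
position: [493.7, 364.6, 320.4]
eef_rot: [1.998, 2.424, 0.006]
wrist_force: [-0.2, 0.4, -2.9]
finger_gap: 23.6
grip_force: 50.0
[493.14248489 364.34653257 318.79658438]
headset_band 0.79 [315. 147.] [282. 237. 203.]
headset_band 0.59 [354. 159.] [502. 332. 329.]
headset_band 0.21 [197. 197.] [ 357. -139.   24.]
headset_mic 0.98 [363. 194.] [253. 415.   3.]
headset_mic 0.83 [324. 208.] [541. 269. 189.]
```

View pics/lift.png

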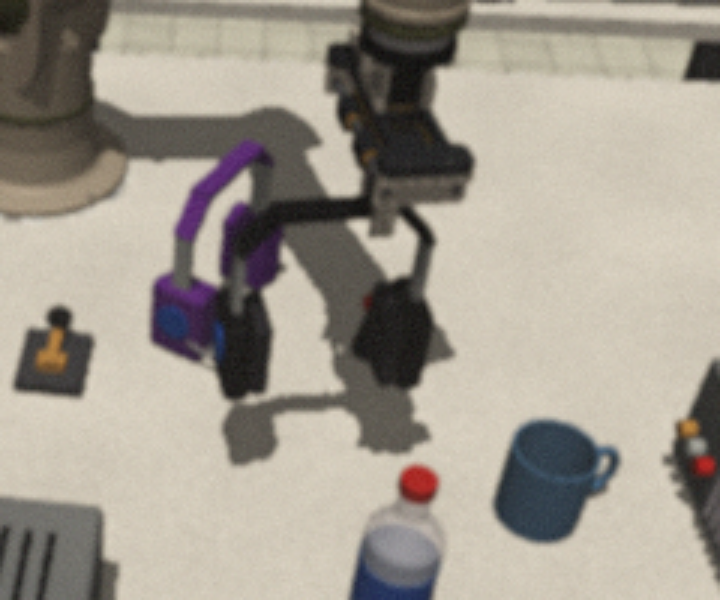

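The headset is held level at crop (310,210) and clear of everything. I'll turn to hook alignment and travel along -y in front of the hook's tip.

```bash
python3 -m jog '[[0,0,0,0.03,0],[0,0,0,0.06,0],[0,0,0,0.06,0],[0,0,0,0.06,0],[-10,1,0,0,0],[-18,1,0,0,0],[-25,1,0,0,0],[-25,1,0,0,0],[-25,1,0,0,0],[-25,1,0,0,0],[-25,1,0,0,0],[-25,1,0,0,0]]';  python3 -m jog '[[-25,1,0,0,0],[-25,1,0,0,0],[-25,1,0,0,0],[-25,1,0,0,0],[-25,1,0,0,0],[-25,1,0,0,0],[-20,0,0,0,0],[-18,0,0,0,0],[-10,0,0,0,0],[0,0,0,0,0],[0,0,0,0,0]]'
python3 - <<'E'
from h import *
import time
for n in ["scene","top"]:
    s=env.snapshot(n);P=pts(s);o=env.get_obs();p=o["position"]
    m=(s["depth"]>0)&(P[...,2]>p[2]-40)&(P[...,2]<p[2]+15)&(abs(P[...,0]-p[0])<30)&(P[...,1]<p[1]-20)&(P[...,1]>p[1]-80)&(s["img"].max(-1)<90)
    q=P[m];print(n,p.round(1),o["eef_rot"],m.sum())
    if m.sum()>20:
        for y in range(-80,-10,10):
            k=q[abs(q[:,1]-p[1]-y)<5]
            if len(k)>3: print(y,k.mean(0).round(1),np.percentile(k[:,2],95).round(1))
s=env.snapshot("scene");cv2.imwrite("pics/front.png",cv2.resize(s["img"][90:310,130:400,::-1],(736,600)))
E
```

```text
t: 11.85
position: [497.0, 182.7, 317.3]
eef_rot: [2.24, 2.202, -0.002]
wrist_force: [0.7, 0.1, -2.9]
finger_gap: 23.6
grip_force: 50.0
t: 12.77
position: [499.6, -12.5, 317.6]
eef_rot: [-2.242, -2.2, -0.0]
wrist_force: [-0.0, 1.0, -3.4]
finger_gap: 23.1
grip_force: 50.0
scene [499.8 -11.5 317.5] [-2.24028545e+00 -2.20157636e+00 -2.99952884e-04] 98
-80 [501.8 -88.8 322.7] 325.0
-70 [503.7 -81.7 323. ] 325.8
-60 [507.2 -71.3 323. ] 325.9
-50 [506.2 -61.  323.4] 325.7
-40 [506.9 -51.  321.9] 325.7
-30 [508.3 -41.1 323.1] 325.9
-20 [507.7 -34.  323. ] 325.7
top [499.9 -11.1 317.5] [-2.23932001e+00 -2.20268201e+00 -7.72351330e-05] 0
```

View pics/front.png

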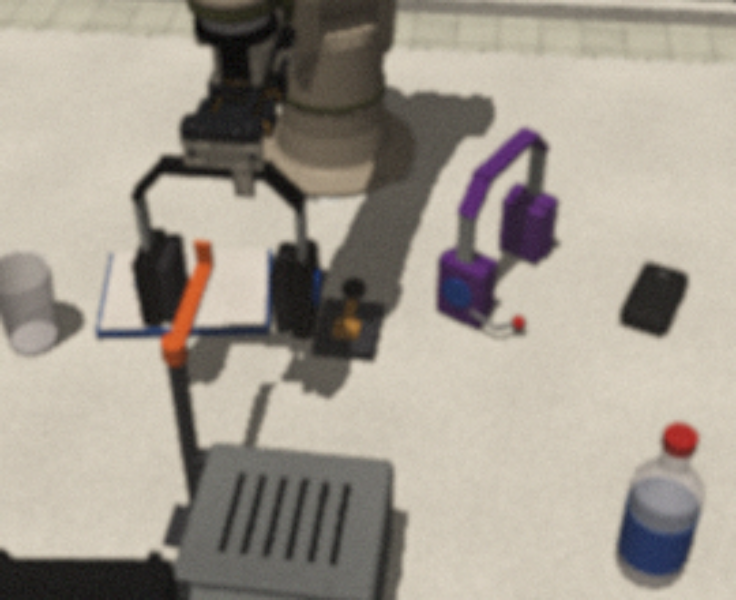

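The headset is level (band height constant to within 1 mm) and centred in front of the hook, whose tip is at crop (203,250). I'll move in along the arm, then lower.

```bash
python3 -m jog '[[0,8,0,0,0],[0,15,0,0,0],[0,20,0,0,0],[0,20,0,0,0],[1,20,0,0,0],[0,15,0,0,0],[0,8,0,0,0],[0,0,0,0,0],[0,0,0,0,0]]'; python3 -m jog '[[0,0,8,0,0],[0,0,12,0,0],[0,0,14,0,0],[0,0,12,0,0],[0,0,8,0,0],[0,0,4,0,0],[0,0,0,0,0],[0,0,0,0,0]]'
```

```text
t: 13.67
position: [605.8, -12.6, 317.1]
eef_rot: [-2.24, -2.201, 0.002]
wrist_force: [-0.5, -0.8, -3.4]
finger_gap: 23.2
grip_force: 50.0
t: 14.33
position: [606.2, -13.0, 259.7]
eef_rot: [2.241, 2.201, -0.0]
wrist_force: [-0.2, -0.1, -3.3]
finger_gap: 23.6
grip_force: 50.0
```

```bash
python3 -m jog '[[0,0,2,0,0],[0,0,2,0,0],[0,0,0,0,0],[0,0,0,0,0]]';python3 -m jog '[[0,0,1,0,0],[0,0,0,0,0],[0,0,0,0,0]]';python3 -m jog '[[0,0,1,0,0],[0,0,0,0,0],[0,0,0,0,0]]'
python3 - <<'E'
from h import *
s=env.snapshot("scene");cv2.imwrite("pics/place.png",cv2.resize(s["img"][150:310,130:330,::-1],(750,600)))
E
```

```text
t: 14.67
position: [606.1, -12.9, 255.8]
eef_rot: [2.241, 2.201, 0.0]
wrist_force: [-0.1, -0.1, -3.8]
finger_gap: 23.2
grip_force: 50.0
t: 14.92
position: [606.1, -12.9, 254.7]
eef_rot: [2.241, 2.201, 0.0]
wrist_force: [0.9, -0.3, -2.8]
finger_gap: 23.4
grip_force: 50.0
t: 15.17
position: [606.1, -12.8, 253.6]
eef_rot: [-2.241, -2.201, 0.0]
wrist_force: [0.8, 0.4, -3.2]
finger_gap: 23.0
grip_force: 50.0
```

View pics/place.png

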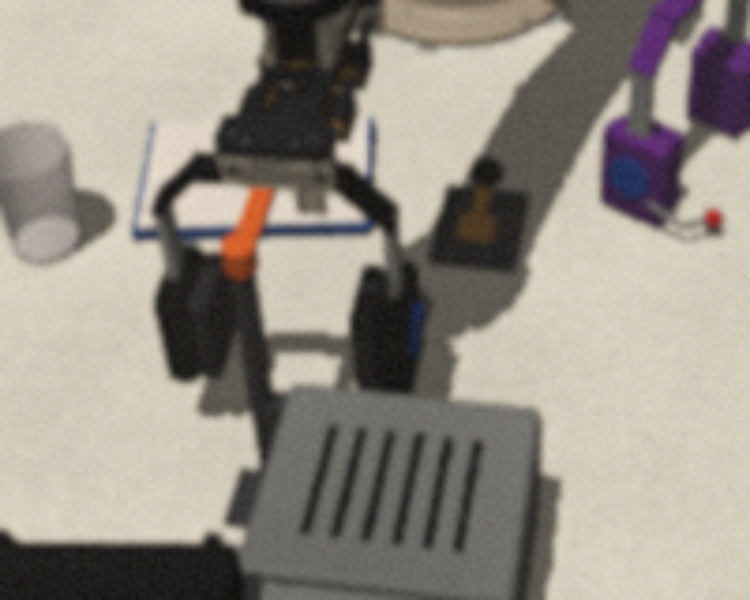

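The band sits over the arm, with the orange bar at crop (245,230) midway between the cups. There's no contact yet, so I'll keep lowering in 1 mm steps.

```bash
for i in 1 2; do python3 -m jog '[[0,0,1,0,0],[0,0,0,0,0],[0,0,0,0,0],[0,0,0,0,0]]' | grep -E "pos|force: \["; done
```

```text
position: [606.2, -12.9, 252.7]
wrist_force: [0.1, 0.3, -1.7]
position: [606.2, -12.9, 252.0]
wrist_force: [-2.1, 0.7, 3.3]
```

Contact at TCP z≈252.5. I'll ease the load, release, and retreat straight up.

```bash
python3 -m jog '[[0,0,-0.7,0,0],[0,0,0,0,0],[0,0,0,0,26],[0,0,0,0,28],[0,0,0,0,32],[0,0,0,0,40],[0,0,0,0,48],[0,0,0,0,56],[0,0,0,0,60],[0,0,0,0,60],[0,0,0,0,60],[0,0,0,0,60]]' 10
python3 - <<'E'
from h import *
s=env.snapshot("scene");P=pts(s)
cv2.imwrite("pics/rel.png",cv2.resize(s["img"][150:310,130:330,::-1],(750,600)))
E
```

```text
t: 16.88
position: [606.1, -12.9, 252.3]
eef_rot: [2.241, 2.201, -0.0]
wrist_force: [0.5, -0.1, -0.0]
finger_gap: 59.4
grip_force: 0.0
```

View pics/rel.png

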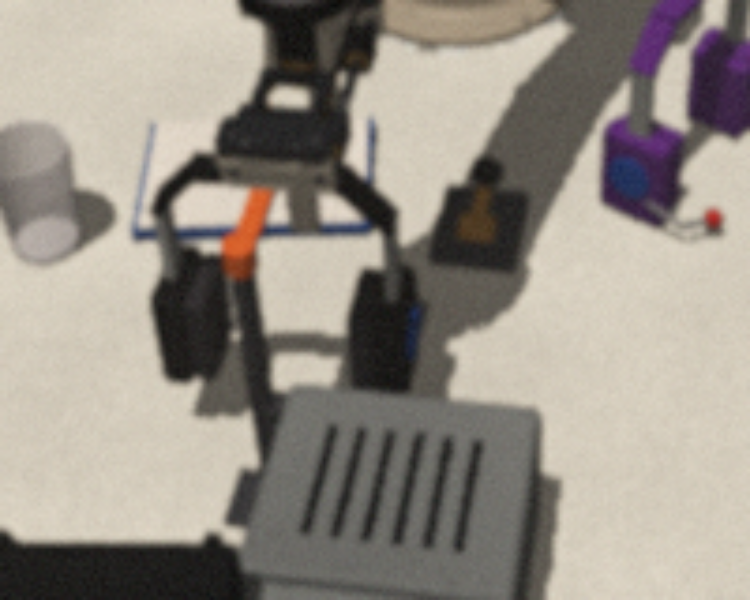

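The headset hangs level and released, cups at crop (190,310) and (385,330). I'll retreat up and check by numbers.

```bash
python3 -m jog '[[0,0,-5,0,60],[0,0,-10,0,60],[0,0,-20,0,60],[0,0,-30,0,60],[0,0,-30,0,60],[0,0,-30,0,60],[0,0,-30,0,60],[0,0,0,0,60],[0,0,0,0,60],[0,0,0,0,60],[0,0,0,0,60],[0,0,0,0,60]]'
python3 - <<'E'
from h import *
for i in range(2):
    s=env.snapshot("scene");P=pts(s)
    m=(s["depth"]>0)&(P[...,2]>250)&(P[...,2]<270)&(abs(P[...,0]-605)<35)&(abs(P[...,1]+47)<58)&(s["img"].max(-1)<90)
    q=P[m];print(m.sum(),q.mean(0).round(1),cv2.minAreaRect(q[:,:2].astype(np.float32)),"dz/dy",np.polyfit(q[:,1],q[:,2],1)[0].round(3),"dx/dy",np.polyfit(q[:,1],q[:,0],1)[0].round(3))
    i=s["img"].astype(int);h=(P[...,2]>243)&(P[...,2]<262)&(s["depth"]>0)&(abs(P[...,0]-640)<70)&(abs(P[...,1]+48)<40)&(i[...,0]>i[...,2]+50)
    k=P[h];print("hook dy/dx",np.polyfit(k[:,0],k[:,1],1)[0].round(3),h.sum(),k[:,0].min().round())
    for t in ["cup","mouse","morse_key","handheld","spray","mug"]:
        r=env.outline_of(s,t)[:1]
        if r:print(t,np.median(P[r[0]["region"]],0).round())
    if i is None: break
E
```

```text
t: 17.93
position: [605.7, -12.8, 406.3]
eef_rot: [-2.241, -2.201, 0.002]
wrist_force: [-0.6, -1.3, -0.1]
finger_gap: 60.2
grip_force: 0.0
300 [609.5 -44.  259.5] ((607.9134521484375, -46.81968307495117), (116.07159423828125, 25.481014251708984), 87.81130981445312) dz/dy -0.001 dx/dy 0.015
hook dy/dx -0.022 201 571.0
mouse [316. 433.  33.]
morse_key [394.  72.  19.]
handheld [ 642. -353.   89.]
spray [701. 400. 111.]
mug [550. 561.  56.]
304 [609.4 -44.4 259.4] ((607.0037841796875, -46.66484451293945), (25.976909637451172, 115.21881866455078), 0.17174400389194489) dz/dy -0.002 dx/dy 0.016
hook dy/dx -0.014 208 570.0
cup [ 453. -303.   79.]
mouse [318. 433.  33.]
morse_key [397.  70.  19.]
handheld [ 642. -355.   85.]
spray [702. 400. 110.]
mug [550. 560.  57.]
```

The band is level and centred on the seat, and the other objects haven't moved.

```bash
python3 -c "
from station import env
print(env.close_job())"
```

```text
the job is handed in; nothing more can be done
None
```

The hook is swung fully out and the black headset hangs level on it by its headband, mic facing out; nothing else visibly moved, and I handed the job in at about 18 s without seeing a verdict.

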